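# Hang the shaping rod in the cooling stand

## Robot

A 7-joint arm with a two-finger parallel gripper is mounted at the origin on the work surface. World frame = base frame: x ahead of the robot, y to its left, z up, the work surface at z = 0. Lengths are in m, angles in rad, forces in N, time in s.
With the tool pointing down it reaches from about 0.425 to 0.925 m from the base axis. Payload 6.8 kg.
Tool frame: the origin (TCP) lies on the front face of the gripper's body, between the roots of the fingers; the fingertips stand 73 mm ahead of it and the grasp point (between the pads) lies r.pinch_z ahead of it (r.pinch_z is the distance from the TCP to the grasp point, in m); z points along the fingers, y is the direction in which the jaws open and shut (so a half turn about z gives the same grasp; the last joint's range is limited). The gripper opens to 85 mm and grips with 20 to 120 N. Pads are 22 mm wide; open, the fingers measure 114 mm over their backs; the gripper's body (76 mm by 85 mm) begins 54 mm behind the grasp point. The pads swing forward as they close: fully open they stand 13 mm farther back than shut.
Start: joints at [-1.444, 0.477, 0.022, 1.555, -0.011, 1.109, -0.083], TCP at [0.157, 0.656, 0.304] pointing down, gripper open.
Joint ranges: [-2.96, 2.96], [-0.34, 2.1], [-1.41, 1.46], [0.24, 2.44], [-1.37, 4.51], [0.17, 1.92], [-2.96, 2.96]. Speed limits (rad/s): [2.39, 2.39, 3.14, 3.14, 3.14, 3.14, 3.14].

## Interface

Orientations are given as a rotation vector (axis times angle).
In Python, from bench import readout, grab_frame, r, search_frame, masks_of, tip_of gives the robot as it stands.
- The arm moves only by the tool step_arm, never from a script. Its argument "commands" is a list of rows, each a list of 7 numbers: the shift along the tool's x, y, z as a fraction of full scale, then the turn, a rotation vector about the tool's x, y, z as a fraction of full scale, then the gripper's target within -1 to 1 (shut at 1, half-way at 0, fully open at -1). In form: [[tx, ty, tz, ax, ay, az, hand], ...]. A call has exactly 10 rows; each row is the pose to reach, as a shift and turn from the pose measured when the call began, along the tool's axes at that moment, turning the shorter way round; what a row does not reach only later rows make up. Full scale, the value 1, is 500 mm for a shift and 360 degrees for a turn. A row lasts 1/8 s, in which the tool goes at most 62.5 mm and 10.7 degrees, less where a joint would pass 70% of its speed; a pose out of reach is approached as far as the arm can. A call with a number of a shift or a turn outside -1 to 1 is refused whole. A call with a gripper value outside its range is refused whole. The fingers move at their own pace and stop on an object; "newtons" is the grip in N (left out, the last holds). Time passes only in rows, so rows that repeat a pose let the fingers close, or fill a call up. It gives the time, the measured TCP pose, the force and the opening at its end, in the units of the state.
- readout.get_obs(): the state, without advancing time (a new reading comes with each control period).
- grab_frame(name): name is "side" or "top"; returns a dict with "img" (384x512x3 uint8, red, green, blue), "K" (3x3 intrinsics, pixels), "D" ([k1, k2, p1, p2, k3] as OpenCV has them; the pictures are not rectified), "world_to_cam" (4x4, takes a point from world to camera coordinates). Camera axes: x right, y down, z forward; pixel columns grow to the right and rows downward; lengths in m; the calibration is good to about 2 mm. A picture is of the moment at which its call begins. There is no depth.
- r.hand_in(): hands the job in, once; it reports no verdict.
Trained networks look in a picture, given as the dict that the camera call returned (one of the last four; its "shot" number tells which), for a name from the list of things; names that differ only in an ending like _2 or _b are one class to them, and where a whole thing is asked for, a point or a joint stands for the part that bears it (a point fixed in the world has none). Each returns a list of dicts, best first, with "p" (0 to 1); they miss things now and then, are a little off and sometimes report something else, mostly with a low value. They report only what shows in the picture. A call takes as long as a camera call. They do not tell look-alikes from the thing itself.
- search_frame(thing, picture): "extent" ([centre column, centre row, width, height] in pixels, round what is visible of it).
- masks_of(thing, picture): "pixels" (384x512 bool, what is visible of it) and "extent" ([centre column, centre row, width, height] in pixels, round what is visible of it).
- tip_of(thing, picture): "point" ([column, row] in pixels: a listed point, or the origin of a listed thing).
The state is a dict: "clock": time; "joints": joint angles; "qvel": joint speeds; "tau": joint torques, N m; "tcp_pos": TCP position; "orientation": TCP orientation; "contact_force": force on the tool from outside, world axes, zero at the start; "moment": the same for the moment, N m; "grip_width": finger opening in m.
Only numpy, scipy, OpenCV 4.12 (cv2) and the standard library are available. Lean on these libraries where they do the work, as an engineer would, in place of code of your own. Each camera call takes 0.05 s, during which the arm holds its last target. There are 200 camera calls.

## Task

Of the three wooden-handled hand tools standing in the drilled block on the glass bead maker's bench, take the one with the broad round steel disc at the foot of its handle and lower its rod end down through the open eyelet of the cooling stand. Do not let go until its disc has come down to the eyelet; leave it hanging upright with the disc resting on the ring, and leave the other two tools standing in the block.

Things in the scene. Friction and masses are not known exactly. Their poses are not given: they have to be found in the camera images.
- rod_handle (a point): Centre of the upright round wooden handle (28 mm across, 85 long) of the loose 0.16 kg shaping rod, alone in having a steel disc under the handle (46 across, 4 thick, underside 46.5 below the point). Below it a 10 mm rod ends 121.5 below the point. Stands in 1 of 3 holes, in a row 80 apart, of a fixed wooden block 80 high, disc on the block's top: lift over 75 to free it. z: up the tool.
- eyelet (a point): Centre of the eyelet, level with its top face: fixed level steel ring, hole 30 mm, outside 50, 8 thick, top 110 above the bench, free below. x points away from the stand's post, 70 behind; the stand is under 125 high. On the arm's other end a solid plate with three beads has no hole: not the place. With the disc on the ring the handle's centre is 46.5 above this point. z: up.
- knobtool_handle (a point): Bystander: tool with a ball-topped wooden handle (ball 44 mm in diameter), no disc, standing in another hole of the same block; its handle is 72 mm high, from the block's top up. The point is 35 mm above the block's top, on its axis.
- plaintool_handle (a point): Bystander: tool with a plain straight wooden handle 26 mm in diameter and 65 mm high, no disc, standing in another hole of the same block. The point is the handle's centre, 32.5 mm above the block's top.
There are look-alikes about, which are no part of the job. Leave any purple or yellow look-alike of the part that bears plaintool_handle alone.

How it is judged:
On the way:
1. the rod is through the eyelet, its disc within about 18 mm of the ring, while the gripper still holds it (horizontal distance between rod_handle and eyelet below 0.02 m and z of rod_handle in the frame of eyelet between 0.036 and 0.065 m and contact force between the fingers and rod above 0.5 N), for 0.1 s.
At the end, for the whole second after the job is handed in: The shaping rod hangs at rest through the eyelet, its disc on the ring: handle centre within 20 mm of the eyelet's axis and 38 to 53 mm above the ring's top, upright within 10 degrees; the two other tools stand upright (within 10 degrees) in the block (horizontal distance between rod_handle and eyelet below 0.02 m and z of rod_handle in the frame of eyelet between 0.038 and 0.053 m and angle between each of rod_handle, knobtool_handle, plaintool_handle's own z axis and vertical below 0.175 rad and linear speed of rod below 0.02 m/s); the robot touches nothing.
It fails at once if one of the other two tools is pulled or knocked more than 30 mm from its place (distance of any of knobtool_handle, plaintool_handle from where it was at the start of the episode above 0.03 m).
It also fails if it takes over 43 s, if anything falls off the work surface, if the arm or the gripper's body presses on something with over 40 N, if the wrist force passes 120 N, or if a joint passes its speed limit or range.

## Working session

There is one attempt and no reset: what is moved stays moved. The work goes in short steps, Python scripts to look and compute and a tool call to move; the robot and the scene stay as the last step left them, time stands still between calls to the robot, and variables do not carry over. Pictures are saved under pics/ and viewed, about 8 in all and at most 12, crops included, and the job is handed in when it is done.

Besides the shell and the picture viewer there is one more tool, called after "Call:" as name(argument=value, ...), one argument or row to a line, values as JSON. step_arm: Moves the arm, as the interface text tells. Its arguments: {"type":"object","properties":{"commands":{"type":"array"},"newtons":{"type":"number"}},"required":["commands"]}

```bash
mkdir -p pics; ls; cat > h.py <<'E'
import numpy as np,cv2
from bench import readout,grab_frame,r,search_frame,masks_of,tip_of
def ray(f,px):
    K,D,T=np.array(f["K"]),np.array(f["D"]),np.array(f["world_to_cam"])
    u=cv2.undistortPoints(np.array([[px]],float),K,D)[0,0]
    R,t=T[:3,:3],T[:3,3]
    return -R.T@t, R.T@np.array([u[0],u[1],1.])
def atz(f,px,z):
    o,d=ray(f,px); return o+d*(z-o[2])/d[2]
def tri(fa,pa,fb,pb):
    o1,d1=ray(fa,pa);o2,d2=ray(fb,pb)
    s=np.linalg.lstsq(np.c_[d1,-d2],o2-o1,rcond=None)[0]
    a,b=o1+s[0]*d1,o2+s[1]*d2
    return (a+b)/2,np.linalg.norm(a-b)
def proj(f,p):
    T=np.array(f["world_to_cam"]); 
    return cv2.projectPoints(np.array([p],float),cv2.Rodrigues(T[:3,:3])[0],T[:3,3],np.array(f["K"]),np.array(f["D"]))[0][0,0]
E
python3 - <<'E'
from h import *
np.set_printoptions(precision=4,suppress=True)
o=readout.get_obs(); print(o["tcp_pos"],o["orientation"],o["grip_width"],r.pinch_z,o["clock"])
F={n:grab_frame(n) for n in("side","top")}
for n,f in F.items():
    cv2.imwrite(f"pics/{n}0.png",f["img"][...,::-1]); print(n,ray(f,(256,192)))
    for t in("rod_handle","eyelet","knobtool_handle","plaintool_handle"):
        print(n,t,[(np.round(d["point"],1).tolist(),round(d["p"],2)) for d in tip_of(t,f)[:4]],
          [(np.round(d["extent"],1).tolist(),round(d["p"],2)) for d in search_frame(t,f)[:4]])
E
```

```text
pics
[0.1569 0.656  0.3029] [-0.3679 -3.1199  0.0029] 0.08542257100972711 0.0539 0.0
side (array([ 0.2727, -0.9098,  0.6998]), array([ 0.2206,  0.8119, -0.5406]))
side rod_handle [([300.2, 235.6], 0.56)] [([302.1, 238.4, 18.1, 47.6], 0.93), ([339.4, 232.4, 22.1, 34.6], 0.28)]
side eyelet [([274.0, 147.7], 0.6)] [([253.3, 164.4, 66.6, 55.1], 0.95)]
side knobtool_handle [([338.4, 232.7], 0.63)] [([339.6, 231.8, 18.7, 34.9], 0.67)]
side plaintool_handle [([233.6, 228.0], 0.87), ([213.3, 275.1], 0.87), ([217.7, 242.6], 0.8), ([262.3, 249.0], 0.68)] [([236.1, 239.2, 17.8, 50.7], 0.8), ([213.2, 284.9, 14.2, 55.0], 0.77), ([272.4, 291.6, 18.5, 57.2], 0.76), ([217.1, 243.8, 12.5, 29.5], 0.72)]
top (array([ 0.4187, -0.0051,  0.8882]), array([ 0.119 , -0.0207, -0.9927]))
top rod_handle [([360.2, 173.2], 0.71)] [([357.1, 176.9, 29.9, 29.6], 0.78)]
top eyelet [([166.4, 133.3], 0.92)] [([145.9, 162.0, 61.9, 79.8], 0.67)]
top knobtool_handle [([357.7, 138.0], 0.74), ([162.1, 134.0], 0.56)] [([360.8, 135.1, 25.3, 18.0], 0.96)]
top plaintool_handle [([394.1, 219.7], 0.78), ([376.3, 272.2], 0.75), ([329.5, 259.0], 0.64), ([360.8, 172.7], 0.52)] [([332.6, 260.5, 21.2, 11.7], 0.69), ([373.2, 271.7, 25.5, 14.4], 0.67), ([359.1, 215.7, 19.1, 14.6], 0.65), ([394.6, 220.2, 32.0, 13.3], 0.55)]
```

```bash
python3 - <<'E'
import cv2,numpy as np
s=cv2.imread("pics/side0.png");t=cv2.imread("pics/top0.png")
a=cv2.resize(s[120:320,180:380],(600,600),interpolation=cv2.INTER_CUBIC);cv2.imwrite("pics/side_c.png",a)
cv2.imwrite("pics/top_b.png",cv2.resize(t,(800,600),interpolation=cv2.INTER_CUBIC))
E
```

```text
(no output)
```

View pics/side_c.png

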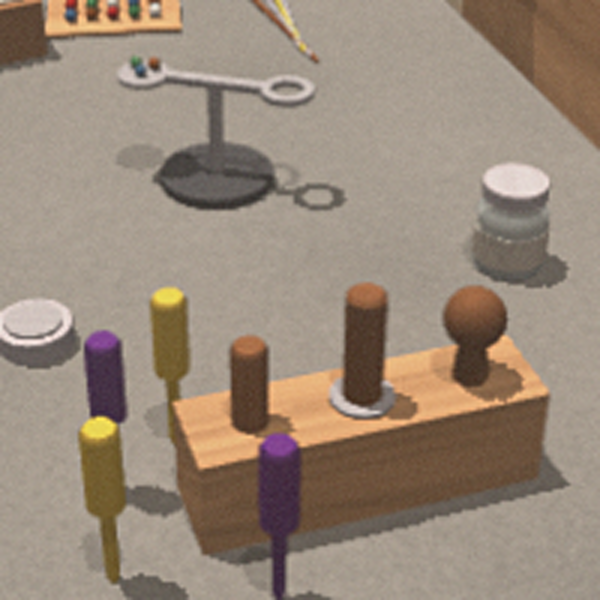

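View pics/top_b.png

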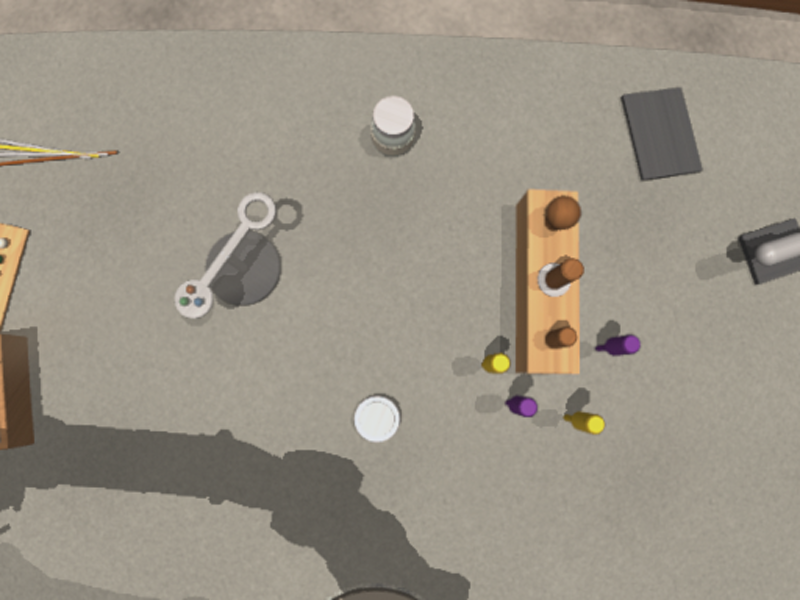

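The side crop shows three brown tools in the block. In full-picture pixels they are:
- Plain, side (263,248), top (360,215).
- Middle, side (301,235), top (360,174), with a pale disc under its handle.
- Ball-topped, side (338,232), top (359,136).

The middle one fits the description and the disc shows in this enlarged crop. The eyelet is the open ring at side (276,150), top (164,135). The plate with three beads is at the other end of the arm, and the purple and yellow tools stand free beside the block.

```bash
python3 - <<'E'
from h import *
from scipy.spatial.transform import Rotation as R
np.set_printoptions(precision=4,suppress=True)
F={n:grab_frame(n) for n in("side","top")}
P={}
for t in("rod_handle","eyelet"):
    a,b=[tip_of(t,F[n])[0]["point"] for n in("side","top")]
    print(t,tri(F["side"],a,F["top"],b), atz(F["side"],a,.1265 if t[0]=='r' else .11),atz(F["top"],b,.1265 if t[0]=='r' else .11))
# ring from images
for n,c,w in(("top",(164,135),16),("side",(276,150),12)):
    im=F[n]["img"][c[1]-w:c[1]+w,c[0]-w:c[0]+w]
    cv2.imwrite(f"pics/ring_{n}.png",cv2.resize(im[...,::-1],(384,384),interpolation=cv2.INTER_NEAREST))
im=F["top"]["img"][155:195,335:385];cv2.imwrite("pics/rodtop.png",cv2.resize(im[...,::-1],(480,384),interpolation=cv2.INTER_NEAREST))
cv2.imwrite("pics/det.png",np.hstack([cv2.resize(cv2.imread("pics/ring_top.png"),(384,384)),cv2.imread("pics/rodtop.png")[:, :400]]))
for z,px in((.08,(338,121)),(.08,(371,123)),(.08,(371,239)),(.08,(338,239))): print("blockcorner",atz(F["top"],px,z))
print("handletop",atz(F["top"],(366,172),.169),"disc",atz(F["top"],(354.6,178.6),.084))
print("ringtop",atz(F["top"],(164,135),.11),"plate",atz(F["top"],(123.5,192),.11))
print("knob",atz(F["top"],(360,136),.13),"plain",atz(F["top"],(363,215),.145))
o=readout.get_obs();print(R.from_rotvec(o["orientation"]).as_matrix())
E
```

```text
rod_handle (array([ 0.5519, -0.2286,  0.1252]), np.float64(0.006933644657246215)) [ 0.5476 -0.2304  0.1265] [ 0.5551 -0.2292  0.1265]
eyelet (array([0.6178, 0.1659, 0.1179]), np.float64(0.013156587003136225)) [0.6152 0.179  0.11  ] [0.6266 0.1667 0.11  ]
blockcorner [ 0.6742 -0.1935  0.08  ]
blockcorner [ 0.673  -0.2658  0.08  ]
blockcorner [ 0.4246 -0.2637  0.08  ]
blockcorner [ 0.4231 -0.194   0.08  ]
handletop [ 0.5492 -0.2261  0.169 ] disc [ 0.5497 -0.2277  0.084 ]
ringtop [0.6232 0.169  0.11  ] plate [0.5041 0.2442 0.11  ]
knob [ 0.6292 -0.2266  0.13  ] plain [ 0.4697 -0.2272  0.145 ]
[[-0.9726  0.2327  0.    ]
 [ 0.2327  0.9726  0.0001]
 [-0.      0.0001 -1.    ]]
```

View pics/det.png

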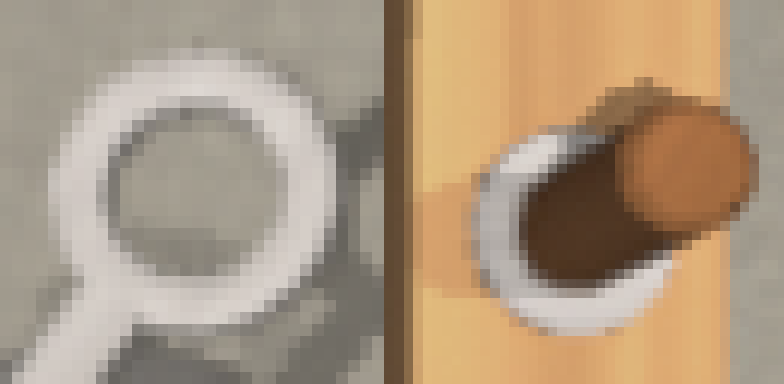

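Call:
step_arm(
  commands=[
    [-0.08, -0.044, 0, 0, 0, -0.004, -1],
    [-0.16, -0.087, 0, 0, 0, -0.008, -1],
    [-0.24, -0.131, 0, 0, 0, -0.012, -1],
    [-0.32, -0.174, 0, 0, 0, -0.016, -1],
    [-0.4, -0.218, 0, 0, 0, -0.02, -1],
    [-0.48, -0.261, 0, 0, 0, -0.024, -1],
    [-0.56, -0.305, 0, 0, 0, -0.028, -1],
    [-0.65, -0.349, 0, 0, 0, -0.032, -1],
    [-0.73, -0.392, 0, 0, 0, -0.0374, -1],
    [-0.81, -0.436, 0, 0, 0, -0.0374, -1],
  ],
  newtons=40,
)

```text
clock: 2.45
tcp_pos: [0.5013, 0.3492, 0.3041]
orientation: [-0.001, 3.141, 0.001]
contact_force: [0.7, 1.2, 1.1]
grip_width: 0.0853
```

Call:
step_arm(
  commands=[
    [-0.01, -0.1, 0, 0, 0, 0, -1],
    [-0.02, -0.2, 0, 0, 0, 0, -1],
    [-0.03, -0.3, 0, 0, 0, 0, -1],
    [-0.04, -0.4, 0, 0, 0, 0, -1],
    [-0.05, -0.5, 0, 0, 0, 0, -1],
    [-0.06, -0.6, 0, 0, 0, 0, -1],
    [-0.07, -0.7, 0, 0, 0, 0, -1],
    [-0.08, -0.8, 0, 0, 0, 0, -1],
    [-0.09, -0.9, 0, 0, 0, 0, -1],
    [-0.0964, -1, 0, 0, 0, 0, -1],
  ],
)

```text
clock: 3.7
tcp_pos: [0.5499, -0.1523, 0.3042]
orientation: [-0.001, 3.14, 0.001]
contact_force: [1.2, -0.1, 0.2]
grip_width: 0.0855
```

```bash
python3 - <<'E'
from h import *
np.set_printoptions(precision=4,suppress=True)
o=readout.get_obs();print(o["tcp_pos"],o["orientation"],o["clock"])
F={n:grab_frame(n) for n in("side","top")}
s,t=F["side"],F["top"]
print("ring", atz(t,(163.6,134.0),.11), atz(s,(275.2,149.2),.11))
print("handle top",atz(t,(366.3,171.9),.169),"side",atz(s,(180+367/3-.5,120+293/3-.5),.169))
print("tip nets side", [(n,tip_of(n,s)[:1]) for n in("rod_handle","eyelet")])
E
```

```text
[ 0.5499 -0.1523  0.3042] [-0.0013  3.1405  0.0007] 3.7
ring [0.6253 0.17   0.11  ] [0.6228 0.1685 0.11  ]
handle top [ 0.5494 -0.2267  0.169 ] side [ 0.5494 -0.2265  0.169 ]
tip nets side [('rod_handle', [{'point': [301.4, 236.9], 'p': 0.76}]), ('eyelet', [{'point': [274.6, 148.7], 'p': 0.92}])]
```

Call:
step_arm(
  commands=[
    [0.001, -0.075, 0, 0, 0, 0, -1],
    [0.001, -0.149, 0, 0, 0, 0, -1],
    [0.001, -0.149, 0.03, 0, 0, 0, -1],
    [0.001, -0.149, 0.07, 0, 0, 0, -1],
    [0.001, -0.149, 0.11, 0, 0, 0, -1],
    [0.001, -0.149, 0.15, 0, 0, 0, -1],
    [0.001, -0.149, 0.19, 0, 0, 0, -1],
    [0.001, -0.149, 0.22, 0, 0, 0, -1],
    [0.001, -0.149, 0.23, 0, 0, 0, -1],
    [0.001, -0.149, 0.23, 0, 0, 0, -1],
  ],
)

```text
clock: 5.15
tcp_pos: [0.5492, -0.2256, 0.1889]
orientation: [0.002, 3.141, 0.001]
contact_force: [0.4, -0.2, -0.1]
grip_width: 0.0853
```

```bash
python3 - <<'E'
from h import *
F={n:grab_frame(n) for n in("side","top")}
a=cv2.resize(F["side"]["img"][150:300,220:380,::-1],(480,450),interpolation=cv2.INTER_CUBIC)
b=cv2.resize(F["top"]["img"][110:260,310:410,::-1],(300,450),interpolation=cv2.INTER_CUBIC)
cv2.imwrite("pics/pre.png",np.hstack([a,b]))
E
```

```text
(no output)
```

View pics/pre.png

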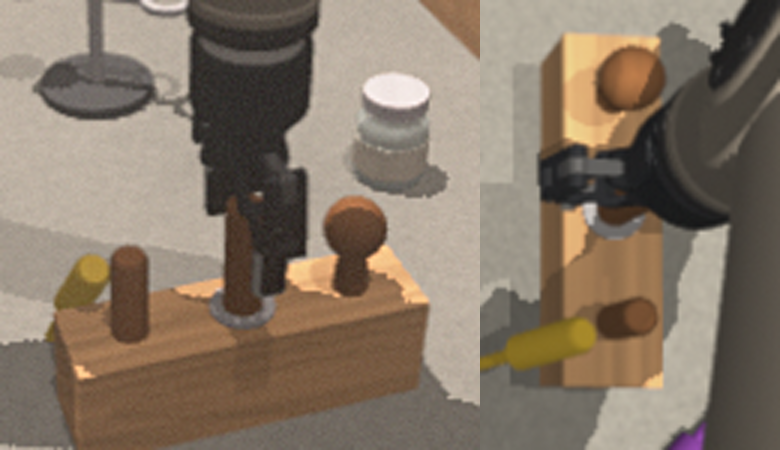

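The crop shows the fingers either side of the middle handle, but one yellow look-alike at about top (330,225) now leans towards the block, so I'm checking the wider scene before gripping.

```bash
python3 - <<'E'
from h import *
o=readout.get_obs();print(np.round(o["joints"],2),np.round(o["contact_force"],1),np.round(o["tau"],1))
F={n:grab_frame(n) for n in("side","top")}
a=F["side"]["img"][130:384,130:430,::-1]
b=F["top"]["img"][110:364,230:512,::-1]
cv2.imwrite("pics/wide.png",cv2.resize(np.hstack([a,b]),(800,349),interpolation=cv2.INTER_CUBIC))
for n in F:
  for t in("knobtool_handle","plaintool_handle"): print(n,t,[(np.round(d["point"],1).tolist(),round(d["p"],2)) for d in tip_of(t,F[n])[:5]])
E
```

```text
[ 0.04  0.49  0.33  1.87 -0.21  0.81  2.04] [-0.2 -0.7 -0.3] [ -0.1 -51.8   5.6 -22.1  -0.    0.   -0. ]
side knobtool_handle [([337.8, 229.0], 0.69), ([274.1, 150.0], 0.17)]
side plaintool_handle [([218.5, 314.1], 0.92), ([264.4, 247.1], 0.84), ([163.3, 287.6], 0.76), ([162.4, 337.2], 0.72), ([251.1, 242.9], 0.7)]
top knobtool_handle [([360.8, 138.0], 0.7)]
top plaintool_handle [([332.9, 217.0], 0.94), ([324.1, 312.0], 0.91), ([375.2, 266.4], 0.82), ([359.6, 173.3], 0.7), ([360.2, 216.2], 0.59)]
```

View pics/wide.png

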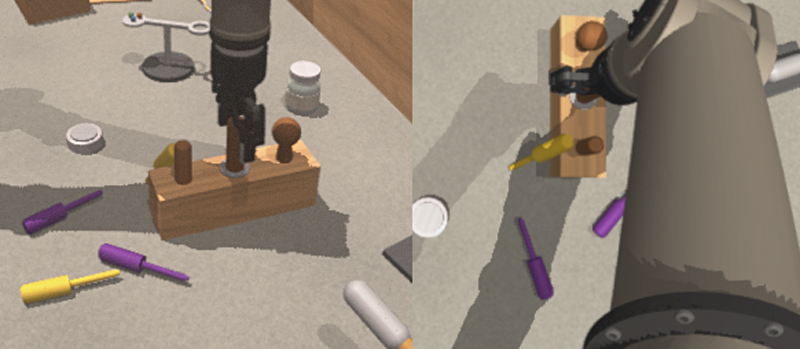

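The picture shows all four free-standing look-alikes down: purple at side (165,290) and (235,325), yellow at (180,345), and one yellow leaning on the block's near edge. They stood on thin rod tips and the gripper's path didn't come near them. I can't tell whether they fell over by themselves. The two bystander tools still stand upright and the target is between the fingers, so I'm gripping.

Call:
step_arm(
  commands=[
    [0, 0, 0, 0, 0, 0, 0],
    [0, 0, 0, 0, 0, 0, 0.5],
    [0, 0, 0, 0, 0, 0, 1],
    [0, 0, 0, 0, 0, 0, 1],
    [0, 0, 0, 0, 0, 0, 1],
    [0, 0, 0, 0, 0, 0, 1],
    [0, 0, 0, 0, 0, 0, 1],
    [0, 0, 0, 0, 0, 0, 1],
    [0, 0, 0, 0, 0, 0, 1],
    [0, 0, 0, 0, 0, 0, 1],
  ],
  newtons=50,
)

```text
clock: 6.8
tcp_pos: [0.5492, -0.2262, 0.1893]
orientation: [0.003, 3.141, 0.001]
contact_force: [-1.3, 0.3, 2.2]
grip_width: 0.0265
```

Call:
step_arm(
  commands=[
    [0, 0, -0.02, 0, 0, 0, 1],
    [0, 0, -0.06, 0, 0, 0, 1],
    [0, 0, -0.1, 0, 0, 0, 1],
    [0, 0, -0.14, 0, 0, 0, 1],
    [0, 0, -0.18, 0, 0, 0, 1],
    [0, 0, -0.22, 0, 0, 0, 1],
    [0, 0, -0.26, 0, 0, 0, 1],
    [0, 0, -0.3, 0, 0, 0, 1],
    [0, 0, -0.34, 0, 0, 0, 1],
    [0, 0, -0.34, 0, 0, 0, 1],
  ],
)

```text
clock: 8.05
tcp_pos: [0.5494, -0.2267, 0.3609]
orientation: [0.004, 3.138, -0.001]
contact_force: [1.1, -0.6, -1.6]
grip_width: 0.0268
```

Call:
step_arm(
  commands=[
    [-0.01, 0.05, 0, 0, 0, 0, 1],
    [-0.03, 0.15, 0, 0, 0, 0, 1],
    [-0.05, 0.26, 0, 0, 0, 0, 1],
    [-0.07, 0.37, 0, 0, 0, 0, 1],
    [-0.09, 0.48, 0, 0, 0, 0, 1],
    [-0.11, 0.59, 0, 0, 0, 0, 1],
    [-0.13, 0.68, 0, 0, 0, 0, 1],
    [-0.145, 0.75, 0, 0, 0, 0, 1],
    [-0.149, 0.785, 0, 0, 0, 0, 1],
    [-0.149, 0.791, 0, 0, 0, 0, 1],
  ],
)

```text
clock: 9.3
tcp_pos: [0.6244, 0.1691, 0.3602]
orientation: [0.002, 3.139, -0.002]
contact_force: [-0.1, -0.1, -1.4]
grip_width: 0.027
```

```bash
python3 - <<'E'
from h import *
np.set_printoptions(precision=4,suppress=True)
o=readout.get_obs();print(o["tcp_pos"],o["orientation"],o["grip_width"],o["clock"])
F={n:grab_frame(n) for n in("side","top")}
p=o["tcp_pos"]
for n in F:
  print(n,"rod",[(d["point"],round(d["p"],2)) for d in tip_of("rod_handle",F[n])[:2]],"exp handle",proj(F[n],[p[0],p[1],p[2]-.0624]),"exp rod end",proj(F[n],[p[0],p[1],p[2]-.0624-.1215]),"ring",proj(F[n],[.624,.169,.11]))
a=F["side"]["img"][50:200,200:360,::-1]; b=F["top"]["img"][90:240,100:220,::-1]
cv2.imwrite("pics/over.png",np.hstack([cv2.resize(a,(452,424),interpolation=cv2.INTER_CUBIC),cv2.resize(b,(339,424),interpolation=cv2.INTER_CUBIC)]))
E
```

```text
[0.6244 0.1691 0.3602] [ 0.0018  3.1388 -0.0018] 0.02699342837395532 9.3
side rod [([274.5, 85.9], 0.57)] exp handle [275.8582  83.3253] exp rod end [275.7605 126.9294] ring [275.5554 149.0554]
top rod [([139.0, 98.5], 0.72)] exp handle [139.4842 103.0848] exp rod end [156.7245 125.1201] ring [164.0257 134.6093]
```

View pics/over.png

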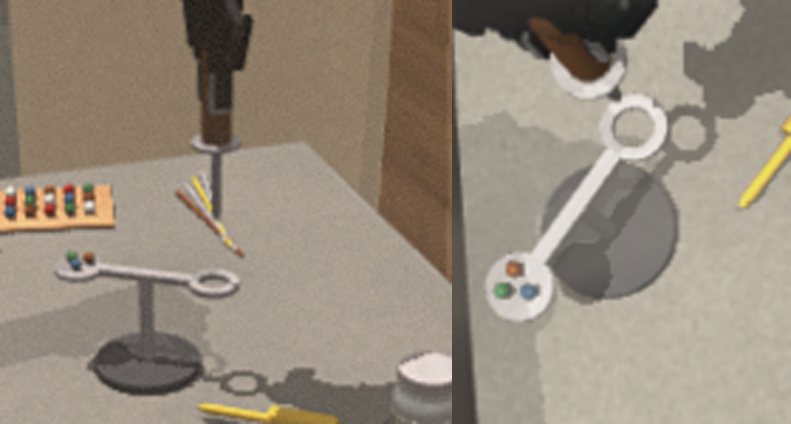

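The picture shows the rod hanging straight, its end at side (276,127) directly above the ring at (276,149). The open ring is below it, not the beaded plate. I'm lowering the rod part-way first.

Call:
step_arm(
  commands=[
    [0, 0, 0.02, 0, 0, 0, 1],
    [0, 0, 0.04, 0, 0, 0, 1],
    [0, 0, 0.06, 0, 0, 0, 1],
    [0, 0, 0.08, 0, 0, 0, 1],
    [0, 0, 0.1, 0, 0, 0, 1],
    [0, 0, 0.12, 0, 0, 0, 1],
    [0, 0, 0.14, 0, 0, 0, 1],
    [0, 0, 0.16, 0, 0, 0, 1],
    [0, 0, 0.18, 0, 0, 0, 1],
    [0, 0, 0.18, 0, 0, 0, 1],
  ],
)

```text
clock: 10.75
tcp_pos: [0.6248, 0.1661, 0.2701]
orientation: [0.008, 3.139, -0.003]
contact_force: [-1.0, 0.6, -1.5]
grip_width: 0.0269
```

```bash
python3 - <<'E'
from h import *
F={n:grab_frame(n) for n in("side","top")}
a=F["side"]["img"][80:200,220:340,::-1]; b=F["top"]["img"][90:180,110:200,::-1]
cv2.imwrite("pics/in.png",np.hstack([cv2.resize(a,(400,400),interpolation=cv2.INTER_CUBIC),cv2.resize(b,(400,400),interpolation=cv2.INTER_CUBIC)]))
E
```

```text
(no output)
```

View pics/in.png

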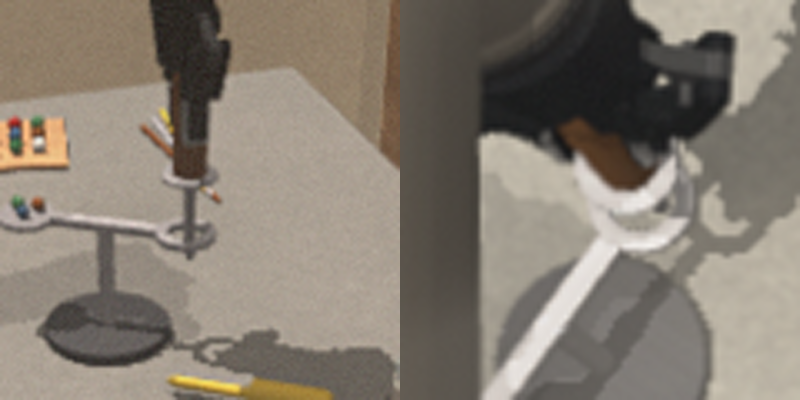

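The rod is through the ring, with its end below it at side (277,156) and no contact force. I'm lowering the rest with a small y correction and slowing at the end.

Call:
step_arm(
  commands=[
    [0.001, 0.006, 0.015, 0, 0, 0, 1],
    [0.001, 0.006, 0.03, 0, 0, 0, 1],
    [0.001, 0.006, 0.045, 0, 0, 0, 1],
    [0.001, 0.006, 0.06, 0, 0, 0, 1],
    [0.001, 0.006, 0.075, 0, 0, 0, 1],
    [0.001, 0.006, 0.085, 0, 0, 0, 1],
    [0.001, 0.006, 0.092, 0, 0, 0, 1],
    [0.001, 0.006, 0.096, 0, 0, 0, 1],
    [0.001, 0.006, 0.098, 0, 0, 0, 1],
    [0.001, 0.006, 0.098, 0, 0, 0, 1],
  ],
)

```text
clock: 12.1
tcp_pos: [0.6252, 0.1692, 0.2224]
orientation: [0.008, 3.137, -0.002]
contact_force: [-0.5, 0.1, -1.1]
grip_width: 0.0266
```

Call:
step_arm(
  commands=[
    [0, 0, 0.001, 0, 0, 0, 1],
    [0, 0, 0.002, 0, 0, 0, 1],
    [0, 0, 0.003, 0, 0, 0, 1],
    [0, 0, 0.004, 0, 0, 0, 1],
    [0, 0, 0.005, 0, 0, 0, 1],
    [0, 0, 0.006, 0, 0, 0, 1],
    [0, 0, 0.007, 0, 0, 0, 1],
    [0, 0, 0.007, 0, 0, 0, 1],
    [0, 0, 0.007, 0, 0, 0, 1],
    [0, 0, 0.007, 0, 0, 0, 1],
  ],
)

```text
clock: 13.35
tcp_pos: [0.6253, 0.1692, 0.2192]
orientation: [0.008, 3.137, -0.002]
contact_force: [-1.9, -0.1, 3.9]
grip_width: 0.0269
```

```bash
python3 - <<'E'
from h import *
F={n:grab_frame(n) for n in("side","top")}
a=F["side"]["img"][90:190,230:330,::-1]; b=F["top"]["img"][90:180,110:200,::-1]
cv2.imwrite("pics/seat.png",np.hstack([cv2.resize(a,(400,400),interpolation=cv2.INTER_CUBIC),cv2.resize(b,(400,400),interpolation=cv2.INTER_CUBIC)]))
E
```

```text
(no output)
```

View pics/seat.png

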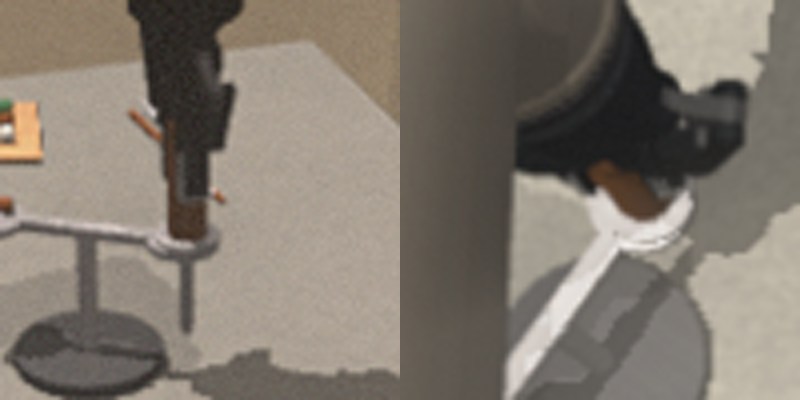

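The force rose by about 5 N and the disc lies flush on the ring at side (276,150), with the rod hanging below. I'm releasing.

Call:
step_arm(
  commands=[
    [0, 0, 0, 0, 0, 0, 0.3],
    [0, 0, 0, 0, 0, 0, 0],
    [0, 0, 0, 0, 0, 0, -0.3],
    [0, 0, 0, 0, 0, 0, -0.6],
    [0, 0, 0, 0, 0, 0, -1],
    [0, 0, 0, 0, 0, 0, -1],
    [0, 0, 0, 0, 0, 0, -1],
    [0, 0, 0, 0, 0, 0, -1],
    [0, 0, 0, 0, 0, 0, -1],
    [0, 0, 0, 0, 0, 0, -1],
  ],
)

```text
clock: 14.7
tcp_pos: [0.6253, 0.1693, 0.2192]
orientation: [0.008, 3.137, -0.002]
contact_force: [0.3, 0.3, -0.3]
grip_width: 0.0852
```

Call:
step_arm(
  commands=[
    [0, 0, -0.02, 0, 0, 0, -1],
    [0, 0, -0.05, 0, 0, 0, -1],
    [0, 0, -0.08, 0, 0, 0, -1],
    [0, 0, -0.12, 0, 0, 0, -1],
    [0, 0, -0.16, 0, 0, 0, -1],
    [0, 0, -0.2, 0, 0, 0, -1],
    [0, 0, -0.23, 0, 0, 0, -1],
    [0, 0, -0.25, 0, 0, 0, -1],
    [0, 0, -0.25, 0, 0, 0, -1],
    [0, 0, -0.25, 0, 0, 0, -1],
  ],
)

```text
clock: 15.95
tcp_pos: [0.6244, 0.1693, 0.3435]
orientation: [0.008, 3.138, -0.002]
contact_force: [-0.0, 0.6, -0.2]
grip_width: 0.0858
```

```bash
python3 - <<'E'
from h import *
np.set_printoptions(precision=4,suppress=True)
o=readout.get_obs();print(o["tcp_pos"],o["grip_width"],o["contact_force"],o["clock"])
F={n:grab_frame(n) for n in("side","top")}
a=F["side"]["img"][90:290,200:360,::-1]; b=F["top"]["img"][90:290,120:420,::-1]
cv2.imwrite("pics/end.png",np.hstack([cv2.resize(a,(320,400),interpolation=cv2.INTER_CUBIC),cv2.resize(b,(480,320),interpolation=cv2.INTER_CUBIC)[:,:].__class__((400,480,3),np.uint8)*0+cv2.copyMakeBorder(cv2.resize(b,(480,320),interpolation=cv2.INTER_CUBIC),0,80,0,0,0)]))
P=[tip_of("rod_handle",F[n])[:1] for n in F]; print(P)
try: print(tri(F["side"],P[0][0]["point"],F["top"],P[1][0]["point"]))
except Exception as e: print(e)
print("side expected",proj(F["side"],[.624,.169,.1565]))
E
```

```text
[0.6244 0.1693 0.3435] 0.08584338633060168 [-0.0316  0.6188 -0.1667] 15.95
[[{'point': [276.4, 135.8], 'p': 0.86}], [{'point': [157.9, 128.0], 'p': 0.6}]]
(array([0.6274, 0.1734, 0.1476]), np.float64(0.0007049108206980683))
side expected [275.5997 133.675 ]
```

View pics/end.png

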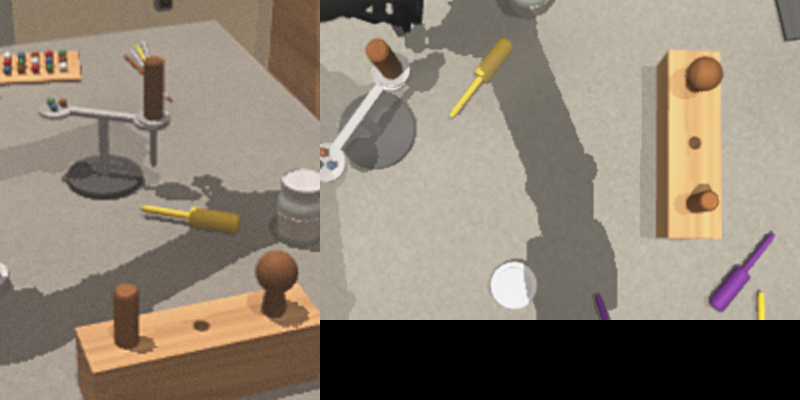

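The rod hangs upright in the ring, the gripper is clear, and both other tools stand in the block. I'm handing in.

```bash
python3 -c "
from bench import r
print(r.hand_in())"
```

```text
the job is handed in; nothing more can be done
None
```

The disc-bearing rod now hangs upright through the open eyelet with its disc on the ring, and I handed the job in at about 16 s. No verdict is reported.

- **Placing:** I lowered the rod with the gripper closed until the ring took about 5 N, then opened the fingers and withdrew straight up.
- **Last checks:** The networks put the handle centre about 5 mm from the eyelet's axis and about 38 mm above the ring. That is right at the lower limit of 38 mm, and 46.5 mm is expected. The arm's own height at contact and the picture, with the disc flush on the ring, both fit 46.5 mm, so I took the network reading as off. The last picture shows the ball-topped and plain tools upright in the block, the gripper clear, and the force reading near zero.
- **Disagreement:** The four free-standing purple and yellow look-alikes, which were to be left alone, fell over during the approach. One yellow one leaned on the block for a while and then came to rest on the bench. The gripper did not come near them and no contact force showed at the end of any move. They stood on thin rod tips and may have fallen by themselves, but I can't rule out that the arm touched them.

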